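# Hold a spring clip open around a glaze card

## Robot

A 6-joint arm with a two-finger parallel gripper is mounted at the origin on the work surface. World frame = base frame: x ahead of the robot, y to its left, z up, the work surface at z = 0. Lengths are in m, angles in rad, forces in N, time in s.
With the tool pointing down it reaches from about 0.325 to 0.9 m from the base axis. Payload 3.5 kg.
Tool frame: the origin (TCP) lies at the very end of the fingers, on their centre line; the grasp point (between the pads) lies behind it (hold_point_z is the y of the grasp point in the tool frame, in m); y points along the fingers, x is the direction in which the jaws open and shut, and the axes are right-handed (so a half turn about y gives the same grasp; the last joint's range is limited). The gripper opens to 85 mm and grips with 20 to 120 N. Pads are 22 mm wide; open, the fingers measure 114 mm over their backs; the gripper's body (76 mm by 85 mm) begins 54 mm behind the grasp point. The pads swing forward as they close: fully open they stand 13 mm farther back than shut.
Start: joints at [1.219, 0.276, -0.026, 1.268, 0, 1.467], TCP at [0.154, 0.606, 0.231] pointing down, gripper open.
Joint ranges: [-3.12, 3.12], [-0.85, 1.88], [-1.08, 1.24], [-1.95, 2.15], [-1.57, 1.53], [-3.14, 3.14]. Speed limits (rad/s): [2.57, 2.57, 3.14, 3.14, 3.14, 3.14].

## Interface

Orientations are given as a unit quaternion [x, y, z, w].
In Python, from bench import * gives the robot as it stands. The module is installed in compiled form; this text tells all that it offers.
- The arm moves only by the tool drive_tool, never from a script. Its argument "series" is a list of rows, each a list of 7 numbers: the opening, from -1 (shut) to 1 (fully open), so that 0 is half open, then the shift along the tool's x, y, z in mm, then the turn, a rotation vector about the tool's x, y, z in rad. In form: [[jaw, x, y, z, ax, ay, az], ...]. A call has 1 to 5 rows; each row is the pose to reach, as a shift and turn from the pose commanded when the call began, along the tool's axes at that moment; what a row does not reach only later rows make up. A row lasts 1/8 s, in which the tool goes at most 62.5 mm and 10.7 degrees, less where a joint would pass 70% of its speed; a pose out of reach is approached as far as the arm can. A call with a gripper value outside its range is refused whole. The fingers move at their own pace and stop on an object; the grip force is fixed at half the most. Time passes only in rows, so rows that repeat a pose let the fingers close. It gives the time, the measured TCP pose, the force and the opening at its end, in the units of the state.
- sense(): the state, without advancing time (a new reading comes with each control period).
- capture(name): name is "side" or "top" or "wrist"; returns (picture, depth): 400x640x3 uint8, blue, green, red; 400x640 float32, m along the optical axis (not along the pixel's ray), 0 where there is no reading.
- camera_model(name): a dict with "fx", "fy", "cx", "cy" (pixels), "view" (4x4, takes a point from world to camera coordinates); the wrist camera has in their place "T_tool_cam" (4x4, takes a point from camera to tool coordinates, whose origin is the TCP and whose axes are the tool frame's). Camera axes: x right, y down, z forward; pixel columns grow to the right and rows downward; lengths in m; the calibration is good to about 2 mm. A picture is of the moment at which its call begins: read the wrist's pose just before it. camera_model takes no time and is no camera call.
- close_job(): hands the job in, once; it reports no verdict.
The state is a dict: "t": time; "joint_pos": joint angles; "joint_vel": joint speeds; "joint_efforts": joint torques, N m; "position": TCP position; "ee_rot": TCP orientation; "ft_force": force on the tool from outside, world axes, zero at the start; "ft_torque": the same for the moment, N m; "gripper_width": opening from 0.0 (shut) to 1.0 (fully open).
Only numpy, scipy, OpenCV 4.12 (cv2) and the standard library are available. Lean on these libraries where they do the work, as an engineer would, in place of code of your own. Each camera call takes 0.05 s, during which the arm holds its last target.

## Task

Pull the orange spring clip up out of its wooden holder and, squeezing its two handles fully together so that its jaws gape, bring it jaws-down over the top edge of the standing glaze card at the blue stripe, so that the edge reaches up well between the black toes, with the clip upright, squared to the card and neither jaw touching it. Finish while still holding the clip wide open there for the potter to slip another sheet in: do not let go, and do not shove the card or knock the other things about.

Things in the scene. Friction and masses are not known exactly. Their poses are not given: they have to be found in the camera images.
- clip: orange spring clip with black toes, 130 tall, 22 wide, about 0.11 kg, standing jaws-down and shut in the holder's slot. Origin: midway between the toes at their lower end (shut). z from the toes up to the handles; y along its hinge pin, 60 above the origin; x from one lever to the other. Toes 16 tall, jaws 11 thick each. Both levers always move alike, so it stays symmetric about x = 0
- clip_grip (a point): gripping height: midway between the handles, 110 above the clip's origin, 20 below their tops. Shut, the handles splay apart upwards, 53 over their outside here, 63 at the top. Squeezed along x to the stop their outer faces are parallel, 28 apart
- lever_a (a joint): how far each lever is squeezed: 0 shut, 0.26 rad fully open at the stop. At the stop the toes' inner faces are 30 apart at their lower ends, which lie 2 to 5 above the clip's origin, and the jaws measure 50 over their outside. At the gripping height a handle needs about 4.5 N to begin to move, 8.5 N at the stop; let go, it springs shut
- holder: fixed wooden holder, 90 x 54 outside (x, y), 62 high, with a slot open at the top, 66 (x) by 30 (y), whose floor is 6 above the table. Origin: centre of its underside; the clip's x lies along the slot's x
- card: stiff off-white glaze card standing upright in a dark wooden foot, 0.8 kg, loose on the table. Card 4 thick (x), 160 wide (y), its top edge 135 above the table; foot 75 x 170, 22 high. A blue stripe 30 wide runs up both faces, centred at y = +40; coloured squares lie on the other half. Origin: centre of the foot's underside; x is the card's normal, y along its edge, z up
- card_mark (a point): middle of the card's top edge at the blue stripe (y = +40 of the card's frame, 135 above the table)
- bowl: bystander, to be left alone: terracotta bowl, rim 110 across, 50 high (mm); origin at its underside
- jar: bystander, to be left alone: green glass jar with white lid, 64 across, 85 high (mm); origin at its underside
- brush: bystander, to be left alone: paint brush lying flat (mm); origin at its underside
- knife: bystander, to be left alone: flat spatula-like modelling tool lying flat (mm); origin at its underside
- tiles: bystander, to be left alone: stack of three 70 x 70 glazed test tiles, 21 high (mm); origin at its underside
- cup: bystander, to be left alone: blue ceramic cup, 76 across, 85 high (mm); origin at its underside
- puck: bystander, to be left alone: round pale wooden block, 60 across, 30 high (mm); origin at its underside
Mind the look-alikes: they are no part of the job. What is shaped like the card but purple is not meant.

How it is judged:
On the way:
1. the clip is pulled up out of the holder, held by the gripper, toes clear above the holder's rim (height (world z) of clip above 0.072 m and contact force between the fingers and clip above 1 N), for 0.2 s.
At the end, for the whole second after the job is handed in: Gripper holds the clip squeezed to at least 0.21 rad, still, upright and parallel to the edge within 10 degrees, origin 10-45 mm below the card top, within 15 mm of the stripe middle and 12 mm of the card plane; nothing touches the card, which stands upright within 15 mm of its start (value of joint lever_a above 0.21 rad and x of clip in the frame of card_mark between -0.012 and 0.012 m and y of clip in the frame of card_mark between -0.015 and 0.015 m and z of clip in the frame of card_mark between -0.045 and -0.01 m and angle between the y axis of clip and the y axis of card, either way round below 0.17 rad and angle between clip's own z axis and vertical below 0.17 rad and contact force between the fingers and clip above 2 N and contact force between each of clip, the arm and card below 0.3 N and linear speed of clip below 0.03 m/s and angle between card's own z axis and vertical below 0.05 rad and distance of card_mark from where it was at the start of the episode below 0.015 m); the arm keeps its last pose, push and grip.
It fails at once if the card is shoved by more than 20 mm (distance of card_mark from where it was at the start of the episode above 0.02 m).
It fails at once if the clip is pressed hard (over 10 N) against the card (contact force between clip and card above 10 N).
It fails at once if a bystander is moved by more than 30 mm (distance of any of bowl, jar, brush, knife, tiles, cup, puck from where it was at the start of the episode above 0.03 m).
It also fails if it takes over 48 s, if anything falls off the work surface, if the arm or the gripper's body presses on something with over 40 N, if the wrist force passes 120 N, or if a joint passes its speed limit or range.

## Working session

There is one attempt and no reset: what is moved stays moved. The work goes in short steps, Python scripts to look and compute and a tool call to move; the robot and the scene stay as the last step left them, time stands still between calls to the robot, and variables do not carry over. Pictures are saved under pics/ and viewed, and the job is handed in when it is done.

Besides the shell and the picture viewer there is one more tool, called after "Call:" as name(argument=value, ...), one argument or row to a line, values as JSON. drive_tool: Moves the arm, as the interface text tells. Its arguments: {"type":"object","properties":{"series":{"type":"array","items":{"type":"array","items":{"type":"number"}}}},"required":["series"]}

```bash
mkdir -p pics
python3 - <<'E'
from bench import *
import cv2, numpy as np
s=sense(); print({k:np.round(v,3).tolist() for k,v in s.items()})
try: print(hold_point_z)
except Exception as e: print(e)
for n in ["side","top"]:
    p,d=capture(n); cv2.imwrite(f"pics/{n}0.png",p); np.save(f"{n}0.npy",d)
    m=camera_model(n); print(n,{k:np.round(v,4).tolist() for k,v in m.items()})
print(camera_model("wrist"))
E
```

```text
{'t': 0.0, 'joint_pos': [1.219, 0.277, -0.028, 1.268, -0.0, 1.467], 'joint_vel': [-0.0, -0.0, -0.002, 0.001, 0.0, -0.0], 'joint_efforts': [-0.0, -44.551, 29.52, 0.016, 0.0, 0.0], 'position': [0.154, 0.605, 0.23], 'ee_rot': [0.559, 0.433, -0.435, -0.558], 'ft_force': [0.251, -0.173, -0.235], 'ft_torque': [-0.013, -0.011, -0.02], 'gripper_width': 1.0}
-0.0187
side {'fx': 395.8381, 'fy': 395.8381, 'cx': 320.9766, 'cy': 198.3146, 'view': [[-0.9103, -0.4138, 0.0077, 0.4966], [-0.2759, 0.5928, -0.7567, 0.2052], [0.3085, -0.691, -0.6538, 0.8841], [0.0, 0.0, 0.0, 1.0]]}
top {'fx': 414.632, 'fy': 414.632, 'cx': 330.8762, 'cy': 194.0641, 'view': [[0.0277, -0.9996, 0.0021, -0.0017], [-0.9955, -0.0278, -0.0901, 0.549], [0.0901, 0.0004, -0.9959, 1.3177], [0.0, 0.0, 0.0, 1.0]]}
{'fx': 288.04573740169997, 'fy': 288.04573740169997, 'cx': 320.20324952397885, 'cy': 200.21436310898065, 'T_tool_cam': array([[ 9.99999806e-01, -2.50476292e-04,  5.69991343e-04,
        -3.27498558e-04],
       [-6.16304157e-04, -2.68392880e-01,  9.63309339e-01,
        -1.42720514e-01],
       [-8.83045334e-05, -9.63309503e-01, -2.68392982e-01,
         6.69438919e-02],
       [ 0.00000000e+00,  0.00000000e+00,  0.00000000e+00,
         1.00000000e+00]])}
```

View pics/top0.png

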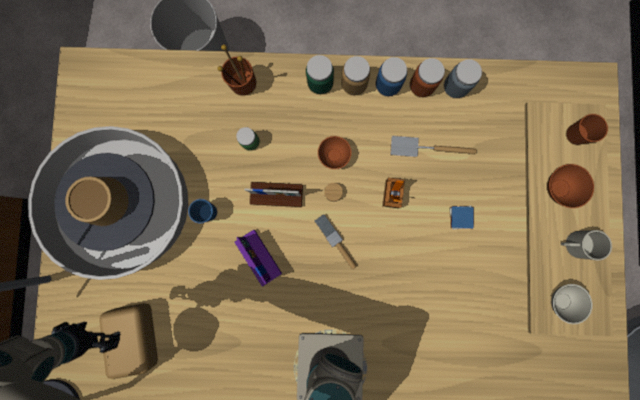

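View pics/side0.png

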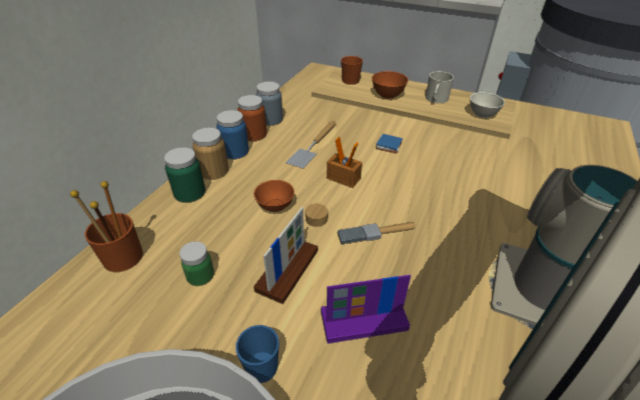

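The top view shows the card at about (277,193), the purple decoy at (258,257) and the holder with the clip at (396,193). Next I'll zoom in and measure.

```bash
cat > h.py <<'E'
import cv2, numpy as np
from bench import *
def cloud(n,p,d):
    m=camera_model(n); v,u=np.mgrid[0:400,0:640]
    X=np.stack([(u-m['cx'])/m['fx']*d,(v-m['cy'])/m['fy']*d,d],-1)
    V=m['view']; return (X-V[:3,3])@V[:3,:3]
def rect(P):
    r=cv2.minAreaRect((P[:,:2]*1000).astype(np.float32)); return np.round(r[0],1),np.round(r[1],1),round(r[2],1)
E
python3 - <<'E'
from h import *
for n,(a,b,c,e) in dict(top=(150,240,230,430),side=(130,310,240,400)).items():
    p=cv2.imread(f"pics/{n}0.png"); q=p[a:b,c:e]; k=min(800/q.shape[1],600/q.shape[0]); cv2.imwrite(f"pics/{n}0z.png",cv2.resize(q,None,fx=k,fy=k,interpolation=cv2.INTER_CUBIC))
    W=cloud(n,p,np.load(f"{n}0.npy"))
    x,y,z=W[...,0],W[...,1],W[...,2]
    if n=="top": print("table z",np.median(z[280:300,400:450]))
    # holder region
    hsv=cv2.cvtColor(p,cv2.COLOR_BGR2HSV)
    cx,cy=(0.55,-0.155)
    for nm,(u0,u1,v0,v1) in dict(top=dict(h=(375,420,165,220),c=(240,315,170,215)),side=dict(h=(320,370,130,190),c=(250,325,205,300)))[n].items():
        R=W[v0:v1,u0:u1].reshape(-1,3); H=hsv[v0:v1,u0:u1].reshape(-1,3)
        for lo,hi in ([(.05,.07),(.075,.15)] if nm=='h' else [(.015,.03),(.05,.129),(.129,.145)]):
            P=R[(R[:,2]>lo)&(R[:,2]<hi)]
            if len(P)>3: print(n,nm,lo,hi,len(P),P.mean(0).round(4),P[:,2].max().round(4),rect(P))
        if nm=='c':
            b=(H[:,0]>100)&(H[:,0]<125)&(H[:,1]>120)&(R[:,2]>.03)
            P=R[b]; print('blue',len(P),P.mean(0).round(4),rect(P),P[:,2].min(),P[:,2].max())
E
```

```text
table z 0.00021665319801425392
top h 0.05 0.07 305 [ 0.5541 -0.1827  0.0622] 0.0699 (array([ 556.4, -185.3]), array([54.3, 90.3]), 83.0)
top h 0.075 0.15 108 [ 0.5587 -0.1855  0.1085] 0.136 (array([ 554., -186.]), array([22.4, 63. ]), 83.5)
top c 0.015 0.03 986 [0.5419 0.1925 0.0222] 0.0299 (array([543.3, 193.9]), array([170.6,  75.2]), 88.6)
top c 0.05 0.129 120 [0.5413 0.189  0.0901] 0.1278 (array([541.5, 192.5]), array([158.1,   3.7]), 89.6)
top c 0.129 0.145 86 [0.5433 0.1953 0.1346] 0.1402 (array([543.3, 193.2]), array([157.7,   4.8]), 88.6)
blue 31 [0.5431 0.2299 0.114 ] (array([543.7, 231.7]), array([27.2,  3.7]), 88.8) 0.06544193628955898 0.13811289282320302
side h 0.05 0.07 350 [ 0.5545 -0.1765  0.0595] 0.0698 (array([ 557.6, -184.1]), array([56.2, 90. ]), 84.1)
side h 0.075 0.15 176 [ 0.5605 -0.1838  0.1058] 0.1349 (array([ 555.6, -185.1]), array([24., 62.]), 80.0)
side c 0.015 0.03 1510 [0.5381 0.1832 0.0227] 0.03 (array([558.9, 139.8]), array([163.3, 287.1]), 26.1)
side c 0.05 0.129 1044 [0.5447 0.1996 0.0906] 0.1289 (array([572.8, 145.7]), array([ 87.6, 249.1]), 30.4)
side c 0.129 0.145 204 [0.5447 0.1982 0.1341] 0.1379 (array([545., 192.]), array([161.8,   6.7]), 88.3)
blue 283 [0.5441 0.2246 0.0846] (array([543.6, 187.2]), array([117.3,   4.1]), 88.6) 0.030295109718881694 0.1368552393400194
```

```bash
ls pics
```

```text
side0.png
side0z.png
top0.png
top0z.png
```

View pics/top0z.png

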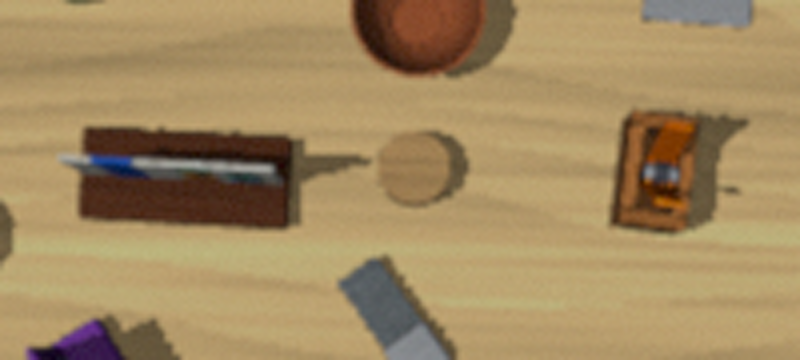

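View pics/side0z.png

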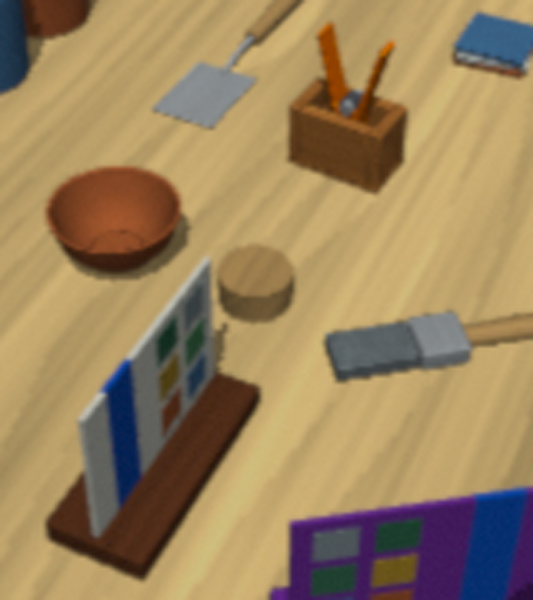

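```bash
cat >> h.py <<'E'
from scipy.spatial.transform import Rotation as Rn
def goal(pos,yawx,s=None):
    """TCP pos, tool x axis at yaw (either way), tool y down -> shift mm, rotvec in tool axes"""
    s=s or sense(); R=Rn.from_quat(s['ee_rot']); p=np.array(s['position'])
    out=[]
    for a in (yawx,yawx+180):
        a=np.radians(a); x=np.array([np.cos(a),np.sin(a),0]); y=np.array([0,0,-1.]); z=np.cross(x,y)
        G=Rn.from_matrix(np.stack([x,y,z],1)); out.append((R.inv()*G).as_rotvec())
    out.sort(key=np.linalg.norm)
    print('t',s['t'],'p',p.round(4),'tool axes',R.as_matrix().round(3).tolist(),'w',round(s['gripper_width'],3),'F',np.round(s['ft_force'],1))
    print('shift mm',(R.inv().apply(np.array(pos)-p)*1000).round(1),'rot',out[0].round(4), 'alt',out[1].round(3),'q',np.round(s['joint_pos'],2))
E
python3 - <<'E'
from h import *
goal([.5550,-.1855,.20],-7)
goal([.5550,-.1855,.0975],-7)
E
```

```text
t 0.1 p [0.1536 0.6051 0.2303] tool axes [[0.246, -0.001, -0.969], [0.969, -0.002, 0.246], [-0.002, -1.0, 0.0]] w 0.998 F [-0.1  0.2  0.1]
shift mm [-667.4   31.5 -583.7] rot [ 1.3000e-03  1.4442e+00 -1.8000e-03] alt [-2.000e-03 -1.697e+00 -1.000e-03] q [ 1.22  0.28 -0.03  1.27  0.    1.47]
t 0.1 p [0.1536 0.6051 0.2303] tool axes [[0.246, -0.001, -0.969], [0.969, -0.002, 0.246], [-0.002, -1.0, 0.0]] w 0.998 F [-0.1  0.2  0.1]
shift mm [-667.2  134.  -583.7] rot [ 1.3000e-03  1.4442e+00 -1.8000e-03] alt [-2.000e-03 -1.697e+00 -1.000e-03] q [ 1.22  0.28 -0.03  1.27  0.    1.47]
```

Call:
drive_tool(
  series=[
    [1,-45,2,-39,0,0.18,0],
    [1,-90,4,-78,0,0.36,0],
    [1,-135,6,-117,0,0.54,0],
    [1,-180,8,-156,0,0.72,0],
    [1,-225,10,-195,0,0.9,0],
  ],
)

```text
t: 0.72
position: [0.2878, 0.3378, 0.2209]
ee_rot: [0.692, 0.146, -0.146, -0.692]
ft_force: [0.9, 0.2, -0.4]
gripper_width: 0.995
```

Run:
```python
from h import *
goal([.5550,-.1855,.20],-7)
```

```text
t 0.725 p [0.2878 0.3378 0.2209] tool axes [[0.914, 0.0, -0.405], [0.405, -0.0, 0.914], [-0.0, -1.0, -0.0]] w 0.995 F [ 0.9  0.2 -0.4]
shift mm [  32.6   21.1 -586.7] rot [3.000e-04 5.388e-01 0.000e+00] alt [ 0.    -2.603 -0.   ] q [ 0.72 -0.04 -0.41  1.2  -0.    1.87]
```

Call:
drive_tool(
  series=[
    [1,3,2,-58,0,0.1,0],
    [1,6,4,-116,0,0.2,0],
    [1,9,6,-174,0,0.3,0],
    [1,12,8,-232,0,0.4,0],
    [1,16,10,-290,0,0.539,0],
  ],
)

```text
t: 1.35
position: [0.4211, 0.0798, 0.2111]
ee_rot: [-0.706, 0.043, -0.043, 0.706]
ft_force: [0.8, 0.8, -0.3]
gripper_width: 0.998
```

Run:
```python
from h import *
goal([.5550,-.1855,.20],-7)
```

```text
t 1.35 p [0.4211 0.0798 0.2111] tool axes [[0.993, 0.0, 0.121], [-0.121, 0.0, 0.993], [0.0, -1.0, 0.0]] w 0.998 F [ 0.8  0.8 -0.3]
shift mm [ 165.1   11.  -247.1] rot [-0.0003  0.0006  0.    ] alt [ 0.    -3.141  0.   ] q [ 0.04 -0.06 -0.45  1.18  0.    1.73]
```

Call:
drive_tool(
  series=[
    [1,33,0,-49,0,0,0],
    [1,66,0,-99,0,0,0],
    [1,99,0,-148,0,0,0],
    [1,132,0,-198,0,0,0],
    [1,165,0,-247,0,0,0],
  ],
)

```text
t: 1.98
position: [0.5562, -0.1847, 0.2108]
ee_rot: [-0.706, 0.042, -0.041, 0.706]
ft_force: [0.6, 1.1, -0.4]
gripper_width: 0.998
```

Call:
drive_tool(
  series=[
    [1,0,0,0,0,0,0],
    [1,0,0,0,0,0,0],
  ],
)

```text
t: 2.22
position: [0.5551, -0.1826, 0.2105]
ee_rot: [-0.705, 0.042, -0.041, 0.706]
ft_force: [-0.6, -0.4, -0.2]
gripper_width: 0.996
```

Run:
```python
from h import *
s=sense(); goal([.5550,-.1855,.0975],-7,s)
p,d=capture("wrist"); m=camera_model("wrist"); cv2.imwrite("pics/w1.png",p)
v,u=np.mgrid[0:400,0:640]; X=np.stack([(u-m['cx'])/m['fx']*d,(v-m['cy'])/m['fy']*d,d],-1)
T=m['T_tool_cam']; X=X@T[:3,:3].T+T[:3,3]
W=Rn.from_quat(s['ee_rot']).apply(X.reshape(-1,3))+s['position']; W=W.reshape(400,640,3); np.save('w1.npy',W)
near=(d>0)&(abs(W[...,0]-.555)<.07)&(abs(W[...,1]+.1855)<.06)
for lo,hi in [(.055,.068),(.085,.16),(.125,.16)]:
    P=W[near&(W[...,2]>lo)&(W[...,2]<hi)]; print(lo,hi,len(P),P.mean(0).round(4) if len(P) else 0,P[:,2].max() if len(P) else 0,rect(P) if len(P)>3 else 0)
```

```text
t 2.225 p [ 0.5551 -0.1826  0.2105] tool axes [[0.993, -0.002, 0.117], [-0.117, 0.001, 0.993], [-0.002, -1.0, 0.001]] w 0.996 F [-0.6 -0.4 -0.2]
shift mm [  0.5 113.   -3. ] rot [-0.001   0.0046 -0.0021] alt [-3.000e-03 -3.137e+00  2.000e-03] q [-0.43  0.22 -0.15  1.21  0.    1.26]
0.055 0.068 2178 [ 0.5607 -0.1805  0.0619] 0.06798931373145489 (array([ 558.3, -187.8]), array([53.8, 90.3]), 83.7)
0.085 0.16 1283 [ 0.5557 -0.1871  0.1152] 0.13383054837093789 (array([ 555.5, -188.2]), array([22.1, 62.9]), 84.2)
0.125 0.16 462 [ 0.5562 -0.1877  0.1305] 0.13383054837093789 (array([ 555.5, -188.2]), array([22.1, 62.9]), 84.3)
```

View pics/w1.png

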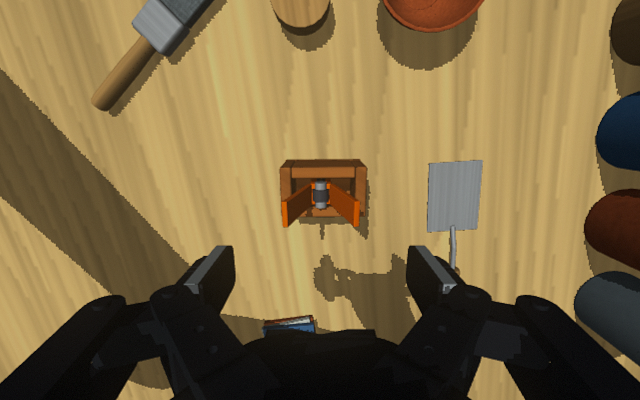

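Wrist view: the clip is at about (320,195) with both handles upright, centred between the fingers. The wrist, top and side cameras agree to within 2–3 mm. I'll descend.

Call:
drive_tool(
  series=[
    [1,0.5,30,-4,0,0,0],
    [1,0.5,60,-4,0,0,0],
    [1,0.5,90,-4,0,0,0],
    [1,0.5,112,-4,0,0,0],
    [1,0.5,112,-4,0,0,0],
  ],
)

```text
t: 2.9
position: [0.5535, -0.1845, 0.0975]
ee_rot: [-0.705, 0.042, -0.039, 0.707]
ft_force: [0.1, 1.1, 0.2]
gripper_width: 1.002
```

Run:
```python
from h import *
goal([.5553,-.1868,.0985],-6.4)
p,d=capture("side"); cv2.imwrite("pics/s2.png",cv2.resize(p[100:250,250:450],None,fx=4,fy=4))
```

```text
t 2.9 p [ 0.5535 -0.1845  0.0975] tool axes [[0.993, -0.005, 0.115], [-0.115, 0.002, 0.993], [-0.005, -1.0, 0.002]] w 1.002 F [0.1 1.1 0.2]
shift mm [ 2.1 -1.  -2.1] rot [-0.0017 -0.0035 -0.0048] alt [ 8.000e-03  3.138e+00 -3.000e-03] q [-0.43  0.31 -0.28  0.99  0.    1.25]
```

View pics/s2.png

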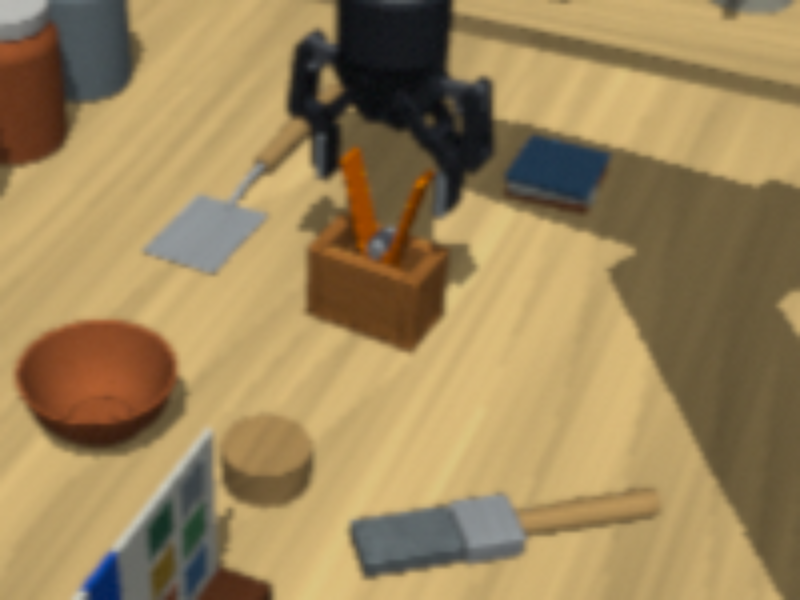

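The fingers straddle both handles in the zoomed side view, at about (325,150) and (450,180). I'll correct by 2 mm and close gently.

Call:
drive_tool(
  series=[
    [0.4,2,-1,-2,0,0,0],
    [0.2,2,-1,-2,0,0,0],
    [0.1,2,-1,-2,0,0,0],
    [0.0,2,-1,-2,0,0,0],
    [0.0,2,-1,-2,0,0,0],
  ],
)

```text
t: 3.58
position: [0.5603, -0.1905, 0.104]
ee_rot: [0.707, -0.039, 0.043, -0.705]
ft_force: [-0.9, 0.1, 9.0]
gripper_width: 0.503
```

Call:
drive_tool(
  series=[
    [-0.2,0,-1,0,0,0,0],
    [-0.4,0,-2,0,0,0,0],
    [-0.6,0,-3,0,0,0,0],
    [-1,0,-4,0,0,0,0],
    [-1,0,-4,0,0,0,0],
  ],
)

```text
t: 4.2
position: [0.558, -0.1897, 0.1054]
ee_rot: [0.706, -0.041, 0.042, -0.706]
ft_force: [-2.1, -0.2, 6.8]
gripper_width: 0.301
```

Call:
drive_tool(
  series=[
    [-1,0,0,0,0,0,0],
    [-1,0,0,0,0,0,0],
    [-1,0,0,0,0,0,0],
  ],
)

```text
t: 4.58
position: [0.558, -0.1897, 0.1054]
ee_rot: [0.706, -0.041, 0.042, -0.705]
ft_force: [-2.9, 0.1, 7.6]
gripper_width: 0.298
```

Run:
```python
from h import *
goal([.5553,-.1868,.0985],-6.4)
p,d=capture("side"); cv2.imwrite("pics/s3.png",cv2.resize(p[100:220,290:400],None,fx=5,fy=5))
```

```text
t 4.575 p [ 0.558  -0.1897  0.1054] tool axes [[0.993, 0.001, 0.117], [-0.117, -0.001, 0.993], [0.001, -1.0, -0.001]] w 0.298 F [-2.9  0.1  7.6]
shift mm [-3.   6.9  2.6] rot [ 0.0011 -0.0055  0.0007] alt [-1.000e-03  3.136e+00  2.000e-03] q [-0.44  0.31 -0.27  1.   -0.    1.25]
```

View pics/s3.png

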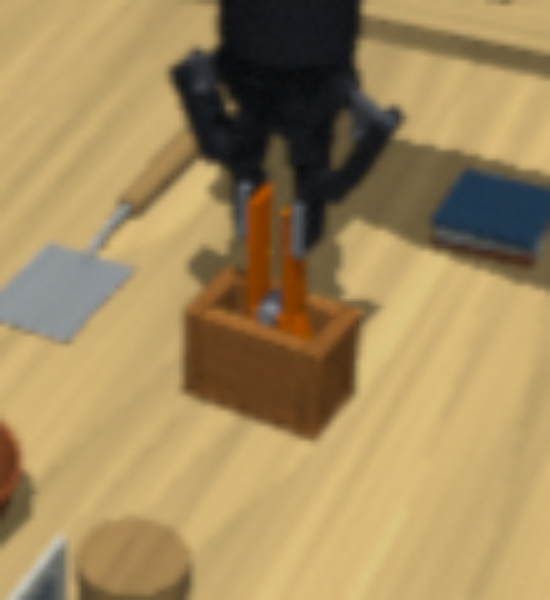

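The gripper stopped on the clip at width 0.298 (about 25 mm), with the handles parallel. I'll lift it.

Call:
drive_tool(
  series=[
    [-1,0,-10,0,0,0,0],
    [-1,0,-25,0,0,0,0],
    [-1,0,-45,0,0,0,0],
    [-1,0,-65,0,0,0,0],
    [-1,0,-85,0,0,0,0],
  ],
)

```text
t: 5.25
position: [0.5581, -0.1891, 0.1907]
ee_rot: [-0.706, 0.041, -0.042, 0.706]
ft_force: [-0.7, -0.2, -1.9]
gripper_width: 0.297
```

Call:
drive_tool(
  series=[
    [-1,0,-20,0,0,0,0],
    [-1,0,-40,0,0,0,0],
    [-1,0,-60,0,0,0,0],
    [-1,0,-80,0,0,0,0],
    [-1,0,-80,0,0,0,0],
  ],
)

```text
t: 5.88
position: [0.5592, -0.1897, 0.2719]
ee_rot: [0.706, -0.04, 0.043, -0.705]
ft_force: [0.7, -0.3, -0.9]
gripper_width: 0.297
```

Run:
```python
from h import *
s=sense();goal([.5443,.2,.28],-1.4,s)
p,d=capture("side"); np.save('s4.npy',d);cv2.imwrite("pics/s4f.png",p); cv2.imwrite("pics/s4.png",cv2.resize(p[20:190,250:400],None,fx=3.5,fy=3.5))
p,d=capture("wrist"); cv2.imwrite("pics/w4.png",p)
W=cloud("side",p,np.load('s4.npy'));p=cv2.imread('pics/s4f.png');hsv=cv2.cvtColor(p,cv2.COLOR_BGR2HSV)
R=abs(W-np.r_[s['position'][:2],.18])<[.06,.06,.1]; R=R.all(-1)
o=R&(hsv[...,0]<18)&(hsv[...,1]>170)&(W[...,2]>.1)
P=W[o];print('orange',len(P),P.mean(0),P[:,2].min(),P[:,2].max(),rect(P))
b=R&(W[...,2]>.1)&(W[...,2]<.22)&(hsv[...,2]<70); print('dark zmin',np.sort(W[b][:,2])[:5])
```

```text
t 5.875 p [ 0.5592 -0.1897  0.2719] tool axes [[0.993, 0.005, 0.117], [-0.117, -0.002, 0.993], [0.005, -1.0, -0.001]] w 0.297 F [ 0.7 -0.3 -0.9]
shift mm [-60.2  -8.9 385.3] rot [ 0.0015 -0.0925  0.0048] alt [-7.000e-03  3.049e+00  2.000e-03] q [-0.44  0.19 -0.05  1.33  0.    1.25]
orange 302 [ 0.55571394 -0.18313739  0.22846404] 0.17984344048506407 0.27988979638992434 (array([ 557.2, -185.1]), array([24.9, 48.6]), 85.1)
dark zmin [0.17405702 0.17467598 0.17513337 0.17525127 0.17532663]
```

View pics/s4.png

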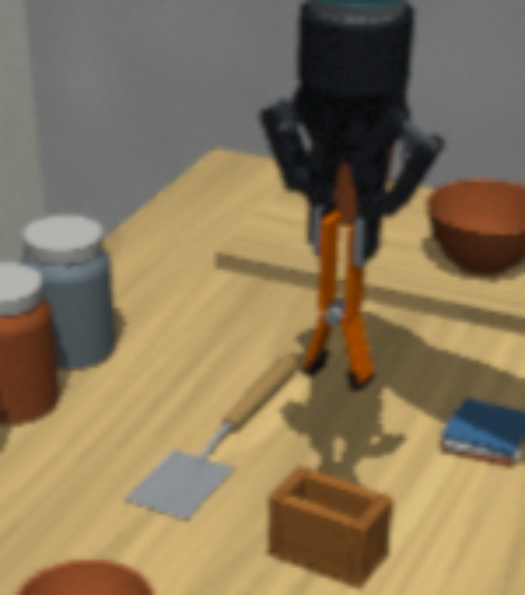

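View pics/w4.png

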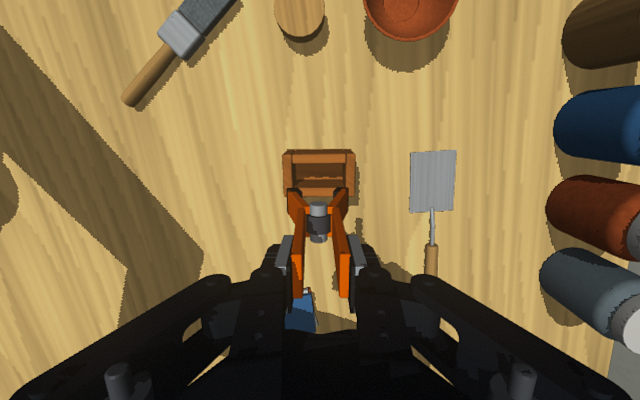

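The clip is clear of the holder and gaping. I'll check its tilt and its offset in the gripper.

```bash
cat >> h.py <<'E'
def clipmeas(W,p,s,tilt=True):
    hsv=cv2.cvtColor(p,cv2.COLOR_BGR2HSV); q=np.array(s['position']); z0=q[2]-.09
    o=(hsv[...,0]<18)&(hsv[...,1]>170)&(abs(W-[q[0],q[1],z0])<[.05,.04,.1]).all(-1)&(W[...,2]>q[2]-.105)
    P=W[o]; R=Rn.from_quat(s['ee_rot']); L=R.inv().apply(P-q)*1000  # tool frame mm
    yaw=np.degrees(np.arctan2(*R.as_matrix()[1::-1,0])); print('tool yaw',yaw.round(2),'n',len(L))
    for a in range(-20,105,15):
        B=L[(L[:,1]>=a)&(L[:,1]<a+15)]
        if len(B)>8: print('tool y',a,len(B),'x',np.percentile(B[:,0],[2,98]).round(1),'z',np.percentile(B[:,2],[2,98]).round(1))
    return L
E
python3 - <<'E'
from h import *
s=sense(); p=cv2.imread('pics/s4f.png'); d=np.load('s4.npy'); clipmeas(cloud('side',p,d),p,s)
p,d=capture('top'); cv2.imwrite('pics/t5.png',p); clipmeas(cloud('top',p,d),p,s)
s=sense();p,d=capture("wrist"); m=camera_model("wrist"); 
v,u=np.mgrid[0:400,0:640]; X=np.stack([(u-m['cx'])/m['fx']*d,(v-m['cy'])/m['fy']*d,d],-1)
T=m['T_tool_cam']; X=X@T[:3,:3].T+T[:3,3]
W=(Rn.from_quat(s['ee_rot']).apply(X.reshape(-1,3))+s['position']).reshape(400,640,3); print('wrist');clipmeas(W,p,s)
E
```

```text
tool yaw -6.7 n 300
tool y -20 9 x [-10.8  13.5] z [-4.3 13.2]
tool y -5 43 x [-12.  13.] z [-6.4 15.2]
tool y 10 50 x [-12.3  13.3] z [-7.3 14.7]
tool y 25 41 x [-12.7  12.2] z [-6.8 15.4]
tool y 40 45 x [-14.2  12.2] z [-8.  14.2]
tool y 55 55 x [-19.4  17.8] z [-6.3 14.8]
tool y 70 46 x [-23.8  22.7] z [-7.7 15.5]
tool y 85 11 x [-25.1  22.1] z [-2.  13.7]
tool yaw -6.7 n 79
tool y 40 10 x [-16.8  10.5] z [ 2.5 14.3]
tool y 55 23 x [-22.7  10.6] z [-5.4 14.5]
tool y 70 19 x [-27.1  17.5] z [-4.2 15. ]
tool y 85 13 x [-29.6  22.6] z [-5.9 14.5]
wrist
tool yaw -6.7 n 1561
tool y -20 116 x [-12.7  13.5] z [-8.1 12.2]
tool y -5 240 x [-12.6  13.2] z [-6.7 12.2]
tool y 10 212 x [-13.1  13.3] z [-7.6 12.3]
tool y 25 212 x [-13.4  13.2] z [-7.8 12.4]
tool y 40 232 x [-15.6  13.6] z [-8.8 12.4]
tool y 55 223 x [-20.1  17.7] z [-7.1 12.4]
tool y 70 248 x [-24.7  22. ] z [-7.2 12.5]
tool y 85 78 x [-27.2  24.6] z [-7.2 12.4]
```

Run:
```python
from h import *
goal([.5453,.2305,.275],-1.4)
```

```text
t 6.075 p [ 0.5571 -0.1888  0.2682] tool axes [[0.993, -0.002, 0.117], [-0.117, 0.001, 0.993], [-0.002, -1.0, 0.001]] w 0.292 F [ 0.1 -0.4 -1.3]
shift mm [-60.7  -6.4 415.1] rot [-0.0008 -0.0925 -0.0017] alt [ 3.000e-03  3.049e+00 -1.000e-03] q [-0.44  0.2  -0.05  1.33  0.    1.25]
```

Call:
drive_tool(
  series=[
    [-1,-6,-7,42,0,-0.02,0],
    [-1,-12,-7,84,0,-0.04,0],
    [-1,-18,-7,126,0,-0.06,0],
    [-1,-24,-7,168,0,-0.08,0],
    [-1,-30,-7,210,0,-0.0925,0],
  ],
)

```text
t: 6.7
position: [0.5516, 0.0243, 0.2751]
ee_rot: [-0.707, 0.009, -0.008, 0.707]
ft_force: [0.1, 0.0, -0.7]
gripper_width: 0.29
```

Run:
```python
from h import *
goal([.5453,.2305,.275],-1.4)
```

```text
t 6.7 p [0.5516 0.0243 0.2751] tool axes [[1.0, -0.002, 0.024], [-0.024, 0.0, 1.0], [-0.002, -1.0, 0.0]] w 0.29 F [ 0.1  0.  -0.7]
shift mm [-1.13e+01  2.00e-01  2.06e+02] rot [-0.0002  0.0003 -0.0018] alt [-3.000e-03 -3.141e+00  0.000e+00] q [-0.07  0.13 -0.12  1.33  0.    1.52]
```

Call:
drive_tool(
  series=[
    [-1,-3,0,52,0,0,0],
    [-1,-6,0,104,0,0,0],
    [-1,-9,0,156,0,0,0],
    [-1,-11,0,190,0,0,0],
    [-1,-11,0,206,0,0,0],
  ],
)

```text
t: 7.32
position: [0.5456, 0.2306, 0.2751]
ee_rot: [0.707, -0.009, 0.007, -0.707]
ft_force: [-0.2, -1.0, -0.7]
gripper_width: 0.298
```

Call:
drive_tool(
  series=[
    [-1,0,0,0,0,0,0],
    [-1,0,0,0,0,0,0],
    [-1,0,0,0,0,0,0],
  ],
)

```text
t: 7.7
position: [0.5466, 0.2279, 0.2763]
ee_rot: [0.707, -0.009, 0.009, -0.707]
ft_force: [0.7, 0.1, -0.8]
gripper_width: 0.289
```

```bash
cat >> h.py <<'E'
def wcloud(s,d):
    m=camera_model("wrist"); v,u=np.mgrid[0:400,0:640]; X=np.stack([(u-m['cx'])/m['fx']*d,(v-m['cy'])/m['fy']*d,d],-1)
    T=m['T_tool_cam']; X=X@T[:3,:3].T+T[:3,3]
    return (Rn.from_quat(s['ee_rot']).apply(X.reshape(-1,3))+s['position']).reshape(400,640,3)
def look(tag):
    s=sense(); R=Rn.from_quat(s['ee_rot']); q=np.array(s['position'])
    for n in ('wrist','side','top'):
        s=sense(); p,d=capture(n); cv2.imwrite(f'pics/{n}{tag}.png',p)
        W=wcloud(s,d) if n=='wrist' else cloud(n,p,d)
        print('==',n); clipmeas(W,p,s)
        hsv=cv2.cvtColor(p,cv2.COLOR_BGR2HSV)
        c=(d>0)&(abs(W-[.544,.193,.132])<[.012,.09,.012]).all(-1)&~((hsv[...,0]<18)&(hsv[...,1]>170))&(hsv[...,2]>60)
        P=W[c]; 
        if len(P)>10:
            f=np.polyfit(P[:,1],P[:,0],1); print('card top n',len(P),'zmax',np.percentile(P[:,2],95).round(4),rect(P),'x at y=.2335',np.polyval(f,.2335).round(4),'yaw',-np.degrees(np.arctan(f[0])).round(2))
            L=R.inv().apply(P-q)*1000; print('   card in tool: x mean',np.median(L[:,0]).round(1), 'y top',np.percentile(L[:,1],5).round(1))
            b=c&(hsv[...,0]>100)&(hsv[...,0]<125)&(hsv[...,1]>120)&(W[...,1]>.2); B=W[b]
            if len(B)>5: print('   blue y',np.percentile(B[:,1],[2,98]).round(4),'x',np.median(B[:,0]).round(4),len(B))
E
python3 - <<'E'
from h import *
goal([.5453,.2305,.275],-1.4)
look('6')
E
```

```text
t 7.7 p [0.5466 0.2279 0.2763] tool axes [[1.0, -0.0, 0.026], [-0.026, -0.0, 1.0], [-0.0, -1.0, -0.0]] w 0.289 F [ 0.7  0.1 -0.8]
shift mm [-1.4  1.3  2.6] rot [ 0.0003 -0.0018 -0.0001] alt [0.00e+00 3.14e+00 1.00e-03] q [ 0.29  0.2  -0.03  1.34 -0.    1.88]
== wrist
tool yaw -1.5 n 1575
tool y -20 108 x [-12.8  13.4] z [-8.5 12.1]
tool y -5 243 x [-12.7  13.3] z [-6.2 12.3]
tool y 10 218 x [-13.1  13.4] z [-7.8 12.2]
tool y 25 224 x [-13.5  13.2] z [-8.4 12.2]
tool y 40 229 x [-15.6  13.8] z [-9.1 12.3]
tool y 55 225 x [-20.2  17.6] z [-7.4 12.3]
tool y 70 257 x [-24.8  22. ] z [-7.6 12.4]
tool y 85 71 x [-27.3  23.3] z [-7.3 12.5]
card top n 451 zmax 0.1365 (array([545.3, 191.6]), array([158.8,   4.6]), 88.5) x at y=.2335 0.5463 yaw -1.45
   card in tool: x mean -0.3 y top 139.8
   blue y [0.2168 0.2455] x 0.546 116
== side
tool yaw -1.5 n 618
tool y -20 26 x [-11.9  12.2] z [-5.7 14.8]
tool y -5 92 x [-13.4  13.5] z [-7.1 13.9]
tool y 10 107 x [-14.   13.3] z [-7.7 14. ]
tool y 25 102 x [-14.3  12.7] z [-7.5 14.4]
tool y 40 73 x [-15.5  10.6] z [-7.4 14.4]
tool y 55 89 x [-20.3  13.5] z [-7.6 14.8]
tool y 70 96 x [-25.3  17.6] z [-6.6 14. ]
tool y 85 33 x [-27.1  19.9] z [-7.7 13.7]
card top n 303 zmax 0.1365 (array([545.6, 192.1]), array([161.4,   6.9]), 89.0) x at y=.2335 0.5452 yaw -1.46
   card in tool: x mean -1.9 y top 139.8
   blue y [0.2185 0.2443] x 0.5445 51
== top
tool yaw -1.49 n 67
tool y 55 19 x [-22.2  16.6] z [-7.6  9.3]
tool y 70 18 x [-27.    5.7] z [-8.  12.7]
tool y 85 12 x [-29.1  20.1] z [-7.5 13.1]
card top n 82 zmax 0.1379 (array([543. , 176.2]), array([123.6,   5.1]), 88.6) x at y=.2335 0.5441 yaw -1.63
   card in tool: x mean -3.0 y top 138.4
   blue y [0.2183 0.2359] x 0.5446 13
```

View pics/wrist6.png

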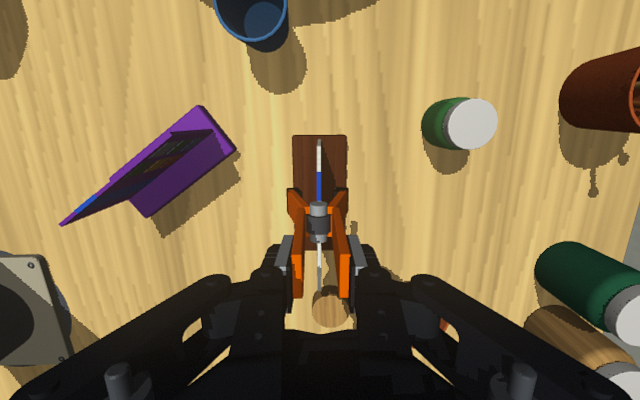

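View pics/side6.png

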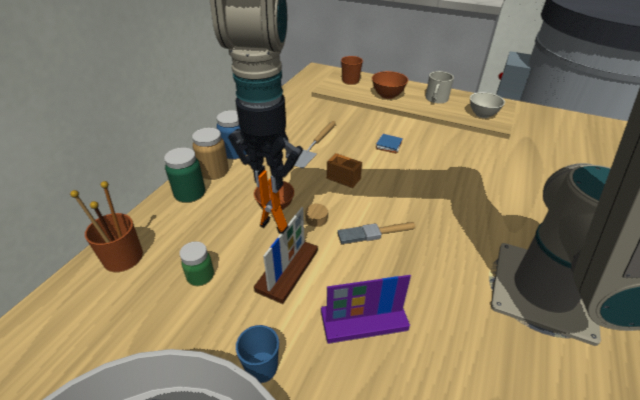

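Everything agrees: yaw matches to 0.1°, the clip is centred on the card plane within about 1 mm, and the stripe centre is at y≈0.232. I'll descend in two stages.

Call:
drive_tool(
  series=[
    [-1,0,6,1.5,0,0,0],
    [-1,0,14,1.5,0,0,0],
    [-1,0,24,1.5,0,0,0],
    [-1,0,34,1.5,0,0,0],
    [-1,0,34,1.5,0,0,0],
  ],
)

```text
t: 8.48
position: [0.5455, 0.2304, 0.2407]
ee_rot: [0.707, -0.01, 0.008, -0.707]
ft_force: [-0.6, 0.4, -1.9]
gripper_width: 0.296
```

Call:
drive_tool(
  series=[
    [-1,0,0,0,0,0,0],
    [-1,0,0,0,0,0,0],
  ],
)

```text
t: 8.72
position: [0.5469, 0.2307, 0.2429]
ee_rot: [-0.707, 0.008, -0.009, 0.707]
ft_force: [0.7, 0.2, -1.4]
gripper_width: 0.291
```

Run:
```python
from h import *
goal([.5458,.2297,.214],-1.45)
look('7')
p=cv2.imread('pics/side7.png'); cv2.imwrite('pics/side7z.png',cv2.resize(p[130:310,220:360],None,fx=3.3,fy=3.3,interpolation=cv2.INTER_CUBIC))
```

```text
t 8.725 p [0.5469 0.2307 0.2429] tool axes [[1.0, 0.001, 0.025], [-0.025, 0.0, 1.0], [0.001, -1.0, 0.0]] w 0.291 F [ 0.7  0.2 -1.4]
shift mm [-1.1 28.9 -1. ] rot [-0.0003  0.0008  0.001 ] alt [ 2.000e-03 -3.141e+00  0.000e+00] q [ 0.29  0.21 -0.08  1.27 -0.    1.89]
== wrist
tool yaw -1.4 n 1605
tool y -20 113 x [-12.7  13.5] z [-8.1 12.1]
tool y -5 260 x [-12.8  13.4] z [-6.7 12.1]
tool y 10 210 x [-13.1  13.3] z [-7.8 12.2]
tool y 25 225 x [-13.5  13.2] z [-8.3 12.2]
tool y 40 234 x [-15.6  14.3] z [-9.  12.3]
tool y 55 228 x [-20.2  17.7] z [-7.6 12.3]
tool y 70 248 x [-24.7  22.1] z [-8.  12.3]
tool y 85 87 x [-27.3  23.2] z [-8.  12.5]
card top n 544 zmax 0.1363 (array([545.3, 190.9]), array([160.3,   5. ]), 88.5) x at y=.2335 0.5461 yaw -1.33
   card in tool: x mean -1.0 y top 106.5
   blue y [0.2288 0.2454] x 0.5461 95
== side
tool yaw -1.41 n 542
tool y -20 21 x [-11.8  11.6] z [-7.2 13.9]
tool y -5 81 x [-13.3  12.8] z [-8.3 14. ]
tool y 10 90 x [-13.7  10.4] z [-7.1 14. ]
tool y 25 95 x [-14.4  10.5] z [-7.6 14. ]
tool y 40 66 x [-16.  11.] z [-7.5 14.9]
tool y 55 81 x [-20.9  13.3] z [-6.9 14.1]
tool y 70 83 x [-25.   17.4] z [-7.1 13.8]
tool y 85 25 x [-27.1 -23.5] z [-7.9 12.8]
card top n 262 zmax 0.1367 (array([545.2, 193.1]), array([160.4,   6.7]), 88.4) x at y=.2335 0.5453 yaw -1.51
   card in tool: x mean -2.3 y top 106.2
   blue y [0.2247 0.2439] x 0.5444 39
== top
tool yaw -1.4 n 69
tool y 40 11 x [-18.5  12.4] z [-7.7  3.2]
tool y 55 17 x [-23.3  12.8] z [-8.3 10.4]
tool y 70 24 x [-26.9  18.9] z [-8.  13.3]
tool y 85 10 x [-27.9  17.2] z [-7.5 12.5]
card top n 75 zmax 0.1395 (array([542.8, 173.9]), array([119.6,   4.6]), 88.5) x at y=.2335 0.5442 yaw -1.62
   card in tool: x mean -3.1 y top 103.4
   blue y [0.2178 0.233 ] x 0.5446 11
```

View pics/side7z.png

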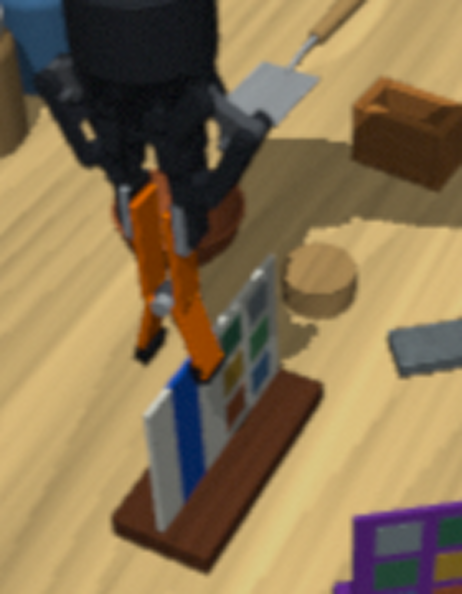

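View pics/wrist7.png

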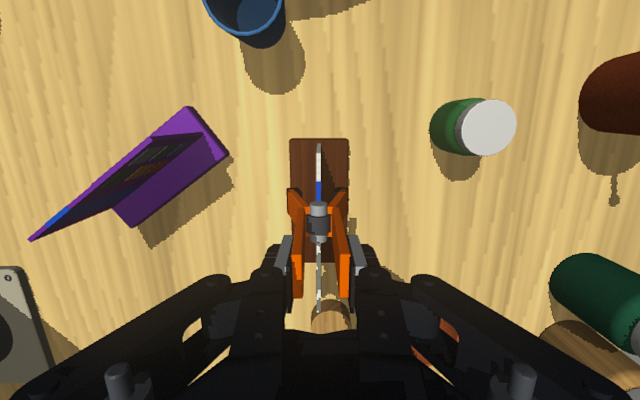

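The card edge runs through the pin's centre line (wrist image column 319), so it is centred. I'll continue down.

Call:
drive_tool(
  series=[
    [-1,0,6,0,0,0,0],
    [-1,0,12,0,0,0,0],
    [-1,0,18,0,0,0,0],
    [-1,0,24,0,0,0,0],
    [-1,0,28,0,0,0,0],
  ],
)

```text
t: 9.5
position: [0.5462, 0.2305, 0.2136]
ee_rot: [0.707, -0.009, 0.008, -0.707]
ft_force: [-0.4, -0.1, -0.9]
gripper_width: 0.291
```

Call:
drive_tool(
  series=[
    [-1,0,0,0,0,0,0],
    [-1,0,0,0,0,0,0],
    [-1,0,0,0,0,0,0],
  ],
)

```text
t: 9.88
position: [0.5467, 0.2307, 0.2146]
ee_rot: [-0.707, 0.008, -0.009, 0.707]
ft_force: [0.1, -0.6, -1.0]
gripper_width: 0.291
```

Run:
```python
from h import *
goal([.5458,.2297,.214],-1.45)
look('8')
goal([.5458,.2297,.214],-1.45)
p=cv2.imread('pics/side8.png'); cv2.imwrite('pics/side8z.png',cv2.resize(p[130:310,220:360],None,fx=3.3,fy=3.3,interpolation=cv2.INTER_CUBIC))
p=cv2.imread('pics/wrist8.png'); cv2.imwrite('pics/wrist8z.png',cv2.resize(p[130:330,220:420],None,fx=3,fy=3,interpolation=cv2.INTER_CUBIC))
```

```text
t 9.875 p [0.5467 0.2307 0.2146] tool axes [[1.0, 0.001, 0.025], [-0.025, 0.0, 1.0], [0.001, -1.0, 0.0]] w 0.291 F [ 0.1 -0.6 -1. ]
shift mm [-0.9  0.6 -1. ] rot [-0.0002  0.0008  0.0006] alt [ 1.000e-03 -3.141e+00  0.000e+00] q [ 0.29  0.23 -0.12  1.22 -0.    1.89]
== wrist
tool yaw -1.4 n 1605
tool y -20 112 x [-12.7  13.4] z [-7.4 12. ]
tool y -5 271 x [-12.7  13.4] z [-7.9 12.2]
tool y 10 205 x [-13.1  13.3] z [-8.  12.2]
tool y 25 221 x [-13.5  13.1] z [-8.3 12.2]
tool y 40 238 x [-15.6  13.7] z [-9.  12.3]
tool y 55 228 x [-20.2  17.8] z [-7.4 12.4]
tool y 70 251 x [-24.6  22. ] z [-8.2 12.3]
tool y 85 79 x [-27.3  23.5] z [-8.5 12.4]
card top n 699 zmax 0.136 (array([539.3, 191.6]), array([159.3,  16.3]), 88.6) x at y=.2335 0.546 yaw -1.32
   card in tool: x mean -0.8 y top 78.6
   blue y [0.2366 0.2457] x 0.5466 72
== side
tool yaw -1.4 n 512
tool y -20 18 x [-12.2  11.8] z [-6.5 12.8]
tool y -5 77 x [-13.4  11.6] z [-7.6 14.1]
tool y 10 79 x [-14.3  10.4] z [-7.4 13.9]
tool y 25 88 x [-14.4  10.7] z [-7.1 14.1]
tool y 40 64 x [-16.2  10.3] z [-7.  14.4]
tool y 55 70 x [-19.7
[... 206 characters left out ...]
452 yaw -1.42
   card in tool: x mean -2.0 y top 78.0
   blue y [0.2288 0.2445] x 0.5444 36
== top
tool yaw -1.4 n 65
tool y 40 9 x [-16.6   9.8] z [-7.1  5.1]
tool y 55 17 x [-21.3  14.8] z [-7.3 13.2]
tool y 70 22 x [-26.2  19.5] z [-7.9 10.9]
tool y 85 9 x [-28.1  13.1] z [-6.6 13.4]
card top n 69 zmax 0.1377 (array([542.7, 169.1]), array([110.3,   4.8]), 88.5) x at y=.2335 0.5444 yaw -1.74
   card in tool: x mean -2.9 y top 76.9
t 10.025 p [0.5466 0.2307 0.2145] tool axes [[1.0, 0.0, 0.025], [-0.025, 0.0, 1.0], [0.0, -1.0, 0.0]] w 0.291 F [-0.3 -0.5 -0.9]
shift mm [-0.8  0.5 -1. ] rot [-0.0001  0.0008  0.0004] alt [ 1.000e-03 -3.141e+00  0.000e+00] q [ 0.29  0.23 -0.12  1.22  0.    1.89]
```

View pics/side8z.png

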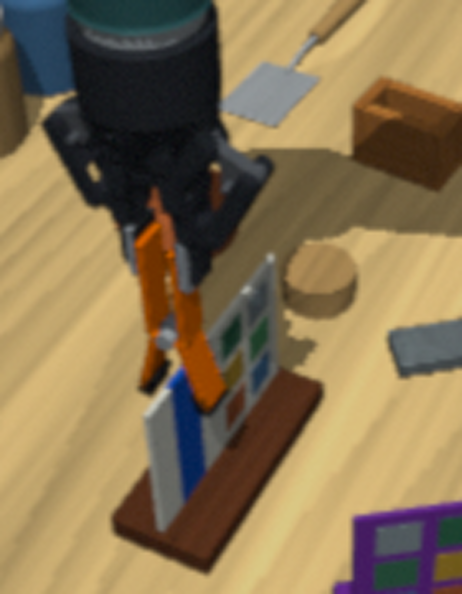

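View pics/wrist8z.png

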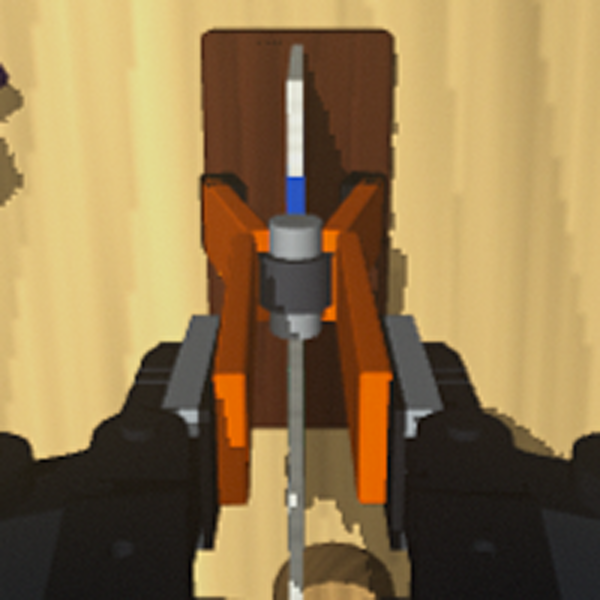

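All checks pass: the card hasn't moved, the edge is about 22 mm above the clip's origin, and it is centred. I'll hand in the job.

Run:
```python
from bench import *
print(close_job()); s=sense(); print(s['t'],s['position'],s['gripper_width'],s['ft_force'])
```

```text
the job is handed in; nothing more can be done
None
the job is handed in; nothing more can be done
```

I pulled the clip out of the holder with its handles squeezed together and brought it jaws-down over the card's top edge at the blue stripe. I handed the job in with the arm still holding it open there, at about 10 s of the 48 s allowed. The interface gives no verdict.

Last checks before handing in:
- **Grip:** the gripper was stopped on the clip at width 0.29, about 25 mm by its nominal scale. The stop should be at 28 mm. I took this as fully squeezed, since the pictures show the handles parallel and the jaws gaping.
- **Height:** the clip's origin is about 22 mm below the card's top edge, inside the 10–45 mm allowed.
- **Centring:** the clip is within about 2 mm of the card plane and of the stripe's middle. The cameras differ by 1–2 mm, and the stripe's middle came out at y = 0.231–0.2335 m.
- **Alignment:** the clip is parallel to the card within about 0.4° and shows no visible tilt.
- **Disturbance:** the card is where it started, as far as the cameras can tell. The wrist read about 1 N, which is the clip's own weight. The bystanders seen in the pictures had not visibly moved, though I did not measure each one.

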